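# Sort the bench fittings into their trays

## Task

Put the loose bench fittings away, each with its own kind: stand both beech bench dogs upright in the square plywood tray (one of them is stuck in the gouge rack and has to be drawn out from among the gouges), set both black star knobs side by side in the round steel dish, lobes uppermost, and lay the aluminium fence stop flat and lengthways in the long narrow trough. Leave the two gouges standing undisturbed in their rack.

Things in the scene. Friction and masses are not known exactly. Their poses are not given: they have to be found in the camera images.
- dog_a_center (a point): bench dog: a plain, smooth, flat-ended cylinder of pale beech, 26 mm in diameter, 70 mm long, about 30 g, standing upright. The point is its centre, half-way up, 35 mm above its lower end; z is its long axis. This one stands in the rack with the two gouges, its lower 30 mm in a hole whose floor is 10 mm above the bench. Dog and gouges fill the row of three holes in any order; the fingers have room only across the row.
- dog_b_center (a point): bench dog: a plain, smooth, flat-ended cylinder of pale beech, 26 mm in diameter, 70 mm long, about 30 g, standing upright. The point is its centre, half-way up, 35 mm above its lower end; z is its long axis. This one stands loose on the bench top.
- knob_a_center (a point): black plastic star knob with six lobes, sitting lobes uppermost: head 41 mm across and 20 mm high on a 28 mm wide, 12 mm high hub, 32 mm high in all, about 40 g, a small brass disc on top. It lies on the bench top at the start. The point is its centre, half-way up, 16 mm above its underside; z is its axis.
- knob_b_center (a point): black plastic star knob with six lobes, sitting lobes uppermost: head 41 mm across and 20 mm high on a 28 mm wide, 12 mm high hub, 32 mm high in all, about 40 g, a small brass disc on top. It lies on the bench top at the start. The point is its centre, half-way up, 16 mm above its underside; z is its axis.
- stop_center (a point): fence stop: a plain aluminium block, 60 mm long (x), 30 mm wide (y) and 40 mm high (z), with two dark screw heads on top, about 190 g, lying on the bench top. The point is its centre, half-way up, 20 mm above its underside.
- tray: fixed square plywood tray for bench dogs, open at the top, 120 by 120 mm outside, walls 5 mm thick and 25 mm high, inner floor 5 mm above the bench. Origin at the centre of its underside, on the bench top; x and y parallel to its sides.
- dish: fixed round steel dish for knobs, open at the top, 124 mm across outside at the rim, walls 3 mm thick and 18 mm high, inner floor 116 mm across and 4 mm above the bench. Origin at the centre of its underside, on the bench top.
- trough: fixed long narrow plywood trough for the fence stop, open at the top, 140 mm long (x) by 70 mm wide (y) outside, walls 4 mm thick and 15 mm high, inner floor 4 mm above the bench. Origin at the centre of its underside, on the bench top.
- gouge_a_center (a point): carving gouge that stays in the rack, handle down: 26 mm wooden handle, brass cone, thin steel blade upwards 12 mm wide; 85 mm long, top 95 mm above the bench, 60 g. The point is at half its length; z is its long axis. Rack: fixed dark wooden block, 60 x 135 mm, 40 mm high, with three blind 28 mm holes, 42 mm apart in one row along its length, 30 mm deep.
- gouge_b_center (a point): carving gouge that stays in the rack, handle down: 26 mm wooden handle, brass cone, thin steel blade upwards 8 mm wide; 85 mm long, top 95 mm above the bench, 60 g. The point is at half its length; z is its long axis. Rack: see the other gouge.
Things that resemble listed ones, but are neither listed nor needed, are in the scene too. Leave any blue, red or turquoise look-alike of the part that bears knob_b_center alone.

How it is judged:
By the outcome, as a careful person would: the job done as asked, in the order asked, and still so for the second after the job is handed in, with the robot touching nothing.
It also fails if it takes over 125 s, if anything falls off the work surface, if the arm or the gripper's body presses on something with over 40 N, if the wrist force passes 120 N, or if a joint passes its speed limit or range.

## Robot

A 7-joint arm with a two-finger parallel gripper is mounted at the origin on the work surface. World frame = base frame: x ahead of the robot, y to its left, z up, the work surface at z = 0. Lengths are in m, angles in rad, forces in N, time in s.
With the tool pointing down it reaches from about 0.4 to 0.85 m from the base axis. Payload 10.4 kg.
Tool frame: the origin (TCP) lies at the very end of the fingers, on their centre line; the grasp point (between the pads) lies 19 mm behind it (manip.grip_point_offset is the distance from the TCP to the grasp point, in m); z points along the fingers, y is the line along which they close (so a half turn about z gives the same grasp; the last joint's range is limited). The gripper opens to 85 mm and grips with 20 to 120 N. Pads are 22 mm wide; open, the fingers measure 114 mm over their backs; the gripper's body (76 mm by 85 mm) begins 54 mm behind the grasp point. The pads swing forward as they close: fully open they stand 13 mm farther back than shut.
Start: joints at [1.232, 0.332, -0.065, 1.46, 0.022, 1.35, -0.088], TCP at [0.194, -0.594, 0.231] pointing down, gripper open.
Joint ranges: [-2.6, 2.6], [-0.5, 2.12], [-1.47, 1.34], [0.16, 2.42], [-1.27, 4.41], [0.06, 2.06], [-2.6, 2.6]. Speed limits (rad/s): [2.22, 2.22, 2.79, 2.79, 3.14, 3.14, 3.14].

## Interface

Orientations are given as a unit quaternion [x, y, z, w].
In Python, from workcell import manip gives the robot as it stands. The module is installed in compiled form; this text tells all that it offers.
- The arm moves only by the shell command python3 -m inch 'ROWS' [OPENING] [FORCE]. ROWS is JSON, a list of rows, each a list of 2 entries, a list of its own where there are three numbers: the shift along the tool's x, y, z each as a share of 0.08 m, from -1 to 1, then the turn, a rotation vector about the tool's x, y, z each as a share of 45 degrees, from -1 to 1. A call has exactly 10 rows; each row is the pose to reach, as a shift and turn from the pose commanded when the call began, along the tool's axes at that moment; what a row does not reach only later rows make up. A row lasts 1/10 s, in which the tool goes at most 50 mm and 8.59 degrees, less where a joint would pass 70% of its speed; a pose out of reach is approached as far as the arm can. A call with a number of a shift or a turn outside -1 to 1 is refused whole. A call with a gripper value outside its range is refused whole. OPENING is the opening, from 0 (shut) to 1 (fully open), set as the call begins (- or left out, the last holds). The fingers move at their own pace and stop on an object; FORCE is the grip in N (left out, the last holds). Time passes only in rows, so rows that repeat a pose let the fingers close, or fill a call up. It gives the time, the measured TCP pose, the force, the opening and the grip force at its end, in the units of the state.
- manip.get_obs(): the state, without advancing time (a new reading comes with each control period).
- manip.camera(name): name is "side" or "top" or "wrist"; returns the picture (384x512x3 uint8, red, green, blue); there is no depth.
- manip.camera_params(name): a dict with "fov_y" (degrees; the focal length in pixels is half the picture's height over the tangent of half this angle, whatever the lens; pixels are square), "cx", "cy" (the principal point, pixels), "camera_from_world" (4x4, takes a point from world to camera coordinates); the wrist camera has in their place "T_tool_cam" (4x4, takes a point from camera to tool coordinates, whose origin is the TCP and whose axes are the flange's). Camera axes: x right, y up, looking along -z (the intrinsics and any distortion apply to the point x, -y, -z); pixel columns grow to the right and rows downward; lengths in m; the calibration is good to about 2 mm. A picture is of the moment at which its call begins: read the wrist's pose just before it. camera_params takes no time and is no camera call.
- manip.hand_in(): hands the job in; it is judged then, once.
The state is a dict: "clock": time; "joint_pos": joint angles; "joint_velocities": joint speeds; "tau": joint torques, N m; "position": TCP position; "ee_rot": TCP orientation; "ft_force": force on the tool from outside, world axes, zero at the start; "torque": the same for the moment, N m; "grip_width": opening from 0.0 (shut) to 1.0 (fully open); "grasp_force": force on a finger pad.
Only numpy, scipy, OpenCV 4.12 (cv2) and the standard library are available. Lean on these libraries where they do the work, as an engineer would, in place of code of your own. Each camera call takes 0.05 s, during which the arm holds its last target. There are 200 camera calls.

## Working session

There is one attempt and no reset: what is moved stays moved. The work goes in short steps, Python scripts to look and compute and a shell command to move; the robot and the scene stay as the last step left them, time stands still between calls to the robot, and variables do not carry over. Pictures are saved under pics/ and viewed, at most 15 in all, crops included, and the job is handed in when it is done.

```bash
mkdir -p pics
cat > h.py <<'E'
import numpy as np, cv2
from workcell import manip
from scipy.spatial.transform import Rotation as R
def K(p): 
    f=192/np.tan(np.radians(p['fov_y'])/2); return f
def camT(name,obs=None):
    p=manip.camera_params(name)
    if name=='wrist':
        o=obs or manip.get_obs(); T=np.eye(4); T[:3,:3]=R.from_quat(o['ee_rot']).as_matrix(); T[:3,3]=o['position']
        return p,T@p['T_tool_cam']
    return p,np.linalg.inv(p['camera_from_world'])
def ray(name,u,v,z,obs=None):
    p,T=camT(name,obs); f=K(p)
    d=T[:3,:3]@np.array([(u-p['cx'])/f,-(v-p['cy'])/f,-1]); o=T[:3,3]
    return o+d*(z-o[2])/d[2]
def save(name,fn):
    im=manip.camera(name); cv2.imwrite('pics/'+fn,im[:,:,::-1]); return im
E
python3 - <<'E'
from h import *
np.set_printoptions(precision=4,suppress=True)
o=manip.get_obs();print(o)
for n in('top','side','wrist'):
    save(n,n+'0.png');print(n,manip.camera_params(n))
E
```

```text
{'clock': 0.0, 'joint_pos': array([ 1.2324,  0.3329, -0.0647,  1.4609,  0.0216,  1.3499, -0.0885]), 'joint_velocities': array([ 0.0004, -0.001 , -0.0005, -0.0006,  0.002 ,  0.0005,  0.0007]), 'tau': array([  0.0005, -62.5447,   0.0492, -39.1594,   0.0161,   0.01  ,
         0.0001]), 'position': array([ 0.194 , -0.5937,  0.2305]), 'ee_rot': array([ 0.9876,  0.1573, -0.0001, -0.0007]), 'ft_force': array([-0.3462,  0.1819, -0.3712]), 'torque': array([-0.0227, -0.0295,  0.0355]), 'grasp_force': 0.0, 'grip_width': 1.0046023570944111}
top {'fov_y': 51.01971988891545, 'cx': 263.17098726222076, 'cy': 196.0836257794444, 'camera_from_world': array([[-0.0068, -0.9999,  0.0117,  0.0312],
       [ 0.9874, -0.0049,  0.158 , -0.5037],
       [-0.1579,  0.0126,  0.9874, -0.9373],
       [ 0.    ,  0.    ,  0.    ,  1.    ]])}
side {'fov_y': 47.94079344034401, 'cx': 254.3746738985226, 'cy': 192.1779164534903, 'camera_from_world': array([[-0.6586, -0.7523,  0.0188,  0.357 ],
       [ 0.5466, -0.4611,  0.699 , -0.3299],
       [-0.5172,  0.4706,  0.7149, -0.7737],
       [ 0.    ,  0.    ,  0.    ,  1.    ]])}
wrist {'fov_y': 71.4154957611203, 'cx': 257.8396853986333, 'cy': 192.45792272788213, 'T_tool_cam': array([[-0.0007,  0.9561,  0.2932,  0.0739],
       [ 1.    ,  0.0007,  0.0002, -0.0004],
       [-0.    ,  0.2932, -0.9561, -0.1421],
       [ 0.    ,  0.    ,  0.    ,  1.    ]])}
```

View pics/top0.png

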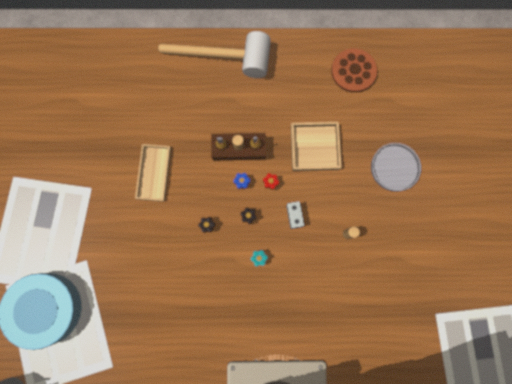

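View pics/side0.png

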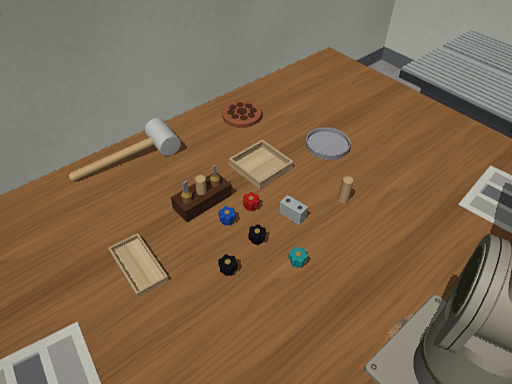

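Run:
```python
from h import *
np.set_printoptions(precision=3,suppress=True)
for n,u,v,z in [('dogA',238,140,.08),('gougeL',221,142,.06),('gougeR',256,142,.06),('rackTL',211,135,.04),('rackTR',265,133,.04),('rackBL',212,160,.04),('rackBR',266,159,.04),
 ('dogB',354,232,.07),('k1',207,225,.032),('k2',249,215,.032),('stopTL',288,204,.04),('stopTR',300,202,.04),('stopBR',304,225,.04),('stopBL',292,227,.04),
 ('trayTL',291,123,.025),('trayTR',340,122,.025),('trayBR',342,170,.025),('trayBL',293,171,.025),('dish',396,167,.018),('trTL',143,144,.015),('trTR',171,146,.015),('trBR',164,202,.015),('trBL',136,199,.015),('blue',243,181,.032),('red',271,181,.032),('turq',260,258,.032)]:
    print(n,ray('top',u,v,z)[:2])
for n,u,v,z in [('dogA',201,178,.08),('dogB',347,179,.07),('k1',228,262,.032),('k2',257,231,.032)]: print('side',n,ray('side',u,v,z)[:2])
```

```text
dogA [0.633 0.088]
gougeL [0.634 0.13 ]
gougeR [0.634 0.045]
rackTL [0.658 0.157]
rackTR [0.663 0.023]
rackBL [0.594 0.153]
rackBR [0.596 0.021]
dogB [ 0.413 -0.182]
k1 [0.435 0.164]
k2 [0.459 0.063]
stopTL [ 0.484 -0.032]
stopTR [ 0.489 -0.061]
stopBR [ 0.433 -0.069]
stopBL [ 0.428 -0.04 ]
trayTL [ 0.694 -0.044]
trayTR [ 0.696 -0.169]
trayBR [ 0.571 -0.169]
trayBL [ 0.569 -0.047]
dish [ 0.58  -0.308]
trTL [0.643 0.332]
trTR [0.638 0.261]
trBR [0.494 0.274]
trBL [0.502 0.343]
blue [0.543 0.078]
red [0.543 0.009]
turq [0.355 0.037]
side dogA [0.634 0.086]
side dogB [ 0.418 -0.182]
side k1 [0.437 0.166]
side k2 [0.46  0.065]
```

View pics/wrist0.png

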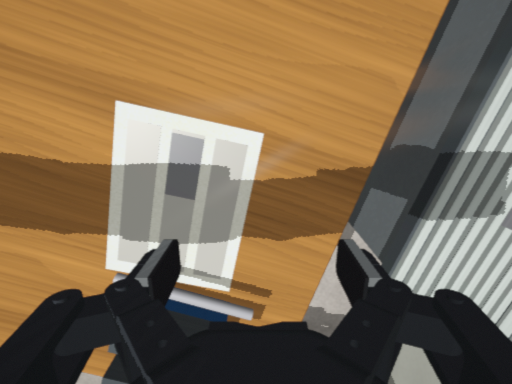

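```bash
cat >> h.py <<'E'
def go(x,y,z,psi=None):
    "print shift (shares of .08, tool axes) and yaw turn share to reach TCP target; psi deg of tool x axis"
    o=manip.get_obs(); M=R.from_quat(o['ee_rot']).as_matrix()
    s=M.T@(np.array([x,y,z])-o['position'])/.08
    p=np.degrees(np.arctan2(M[1,0],M[0,0]))
    up=np.degrees(R.from_matrix(M).inv().as_matrix()@[0,0,-1])
    print('t',round(o['clock'],2),'shift',s.round(3),'psi',p.round(1),'' if psi is None else 'turn %.3f'%(-((psi-p+180)%360-180)/45),'tiltvec',(np.cross([0,0,1],M.T@[0,0,-1])).round(3))
E
A='[[[0.1,-0.1,0.04],[0,0,0]],[[0.2,-0.2,0.08],[0,0,0]],[[0.3,-0.3,0.12],[0,0,0]],[[0.4,-0.4,0.16],[0,0,0]],[[0.5,-0.5,0.2],[0,0,0]],[[0.6,-0.6,0.24],[0,0,0]],[[0.7,-0.7,0.28],[0,0,0]],[[0.8,-0.8,0.32],[0,0,0]],[[0.9,-0.9,0.36],[0,0,0]],[[1,-1,0.4],[0,0,0]]]' true
python3 -m inch '[[[0.1,-0.1,0.04],[0,0,0]],[[0.2,-0.2,0.08],[0,0,0]],[[0.3,-0.3,0.12],[0,0,0]],[[0.4,-0.4,0.16],[0,0,0]],[[0.5,-0.5,0.2],[0,0,0]],[[0.6,-0.6,0.24],[0,0,0]],[[0.7,-0.7,0.28],[0,0,0]],[[0.8,-0.8,0.32],[0,0,0]],[[0.9,-0.9,0.36],[0,0,0]],[[1,-1,0.4],[0,0,0]]]'
python3 -c "
from h import *
go(.415,-.182,.1)"
```

```text
clock: 1.15
position: [0.2457, -0.4924, 0.1991]
ee_rot: [0.988, 0.157, 0.0, 0.0]
ft_force: [-0.4, 0.9, -0.2]
grip_width: 0.997
grasp_force: 0.0
t 1.15 shift [ 3.216 -3.031  1.238] psi 18.1  tiltvec [ 0. -0.  0.]
```

```bash
python3 -m inch '[[[0.15,-0.15,0],[0,0,0]],[[0.3,-0.3,0],[0,0,0]],[[0.45,-0.45,0.1],[0,0,0]],[[0.6,-0.6,0.1],[0,0,0]],[[0.8,-0.8,0.2],[0,0,0]],[[1,-1,0.2],[0,0,0]],[[1,-1,0.2],[0,0,0]],[[1,-1,0.2],[0,0,0]],[[1,-1,0.2],[0,0,0]],[[1,-1,0.2],[0,0,0]]]' >/dev/null
python3 -m inch '[[[0.15,-0.15,0],[0,0,0]],[[0.3,-0.3,0],[0,0,0]],[[0.45,-0.45,0.1],[0,0,0]],[[0.6,-0.6,0.1],[0,0,0]],[[0.8,-0.8,0.2],[0,0,0]],[[1,-1,0.2],[0,0,0]],[[1,-1,0.2],[0,0,0]],[[1,-1,0.2],[0,0,0]],[[1,-1,0.2],[0,0,0]],[[1,-1,0.2],[0,0,0]]]' > /dev/null
python3 -m inch '[[[0.15,-0.15,0],[0,0,0]],[[0.3,-0.3,0],[0,0,0]],[[0.45,-0.45,0.1],[0,0,0]],[[0.6,-0.6,0.1],[0,0,0]],[[0.8,-0.8,0.2],[0,0,0]],[[1,-1,0.2],[0,0,0]],[[1,-1,0.2],[0,0,0]],[[1,-1,0.2],[0,0,0]],[[1,-1,0.2],[0,0,0]],[[1,-1,0.2],[0,0,0]]]'
python3 -c "
from h import *
go(.415,-.182,.1)
save('wrist','w1.png')"
```

```text
clock: 4.15
position: [0.3985, -0.1915, 0.1513]
ee_rot: [0.988, 0.156, -0.0, 0.0]
ft_force: [-1.2, -0.8, -0.6]
grip_width: 1.0
grasp_force: 0.0
t 4.15 shift [ 0.232 -0.049  0.642] psi 18.0  tiltvec [ 0.  0. -0.]
```

View pics/w1.png

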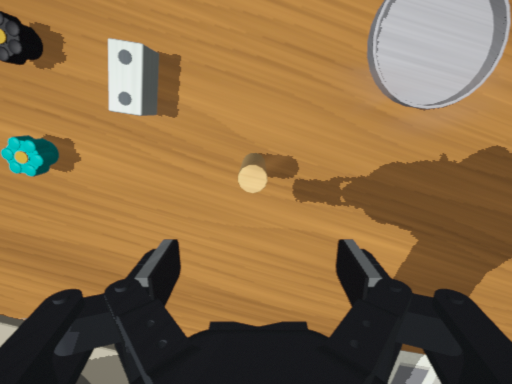

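Run:
```python
from h import *
im=cv2.imread('pics/w1.png')
h=cv2.cvtColor(im,cv2.COLOR_BGR2HSV)
crop=im[150:210,220:285].astype(int); m=((crop[:,:,0]>110)&(crop[:,:,2]>190)).astype(np.uint8)
n,l,s,c=cv2.connectedComponentsWithStats(m); i=1+np.argmax(s[1:,4]); print(s[i],c[i]+[220,150])
u,v=c[i]+[220,150]; p=ray('wrist',u,v,.07); print('dogB',p, 'diam', np.linalg.norm(ray('wrist',u+s[i][2]/2,v,.07)-ray('wrist',u-s[i][2]/2,v,.07)))
for q in [(109,39),(143,44),(142,115),(109,108)]: print(ray('wrist',*q,.04))
go(p[0],p[1],.031)
```

```text
[ 18  15  29  28 628] [251.96019108 178.47452229]
dogB [ 0.41397899 -0.18059786  0.07      ] diam 0.02497643526211247
[ 0.48490827 -0.03090057  0.04      ]
[ 0.49002559 -0.058898    0.04      ]
[ 0.43248754 -0.06893614  0.04      ]
[ 0.4293039  -0.03939871  0.04      ]
t 4.2 shift [ 0.224 -0.069  1.504] psi 18.0  tiltvec [ 0.  0. -0.]
```

```bash
python3 -m inch '[[[0.2,-0.07,0],[0,0,0]],[[0.22,-0.07,0.1],[0,0,0]],[[0.22,-0.07,0.25],[0,0,0]],[[0.22,-0.07,0.4],[0,0,0]],[[0.22,-0.07,0.5],[0,0,0]],[[0.22,-0.07,0.6],[0,0,0]],[[0.22,-0.07,0.7],[0,0,0]],[[0.22,-0.07,0.8],[0,0,0]],[[0.22,-0.07,0.9],[0,0,0]],[[0.22,-0.07,1],[0,0,0]]]' >/dev/null
python3 -m inch '[[[0,0,0.15],[0,0,0]],[[0,0,0.3],[0,0,0]],[[0,0,0.4],[0,0,0]],[[0,0,0.5],[0,0,0]],[[0,0,0.5],[0,0,0]],[[0,0,0.5],[0,0,0]],[[0,0,0.5],[0,0,0]],[[0,0,0.5],[0,0,0]],[[0,0,0.5],[0,0,0]],[[0,0,0.5],[0,0,0]]]' 0 30
python3 -c "
from h import *
go(.632,-.137,.039,90)"
```

```text
clock: 6.2
position: [0.414, -0.1799, 0.0315]
ee_rot: [0.988, 0.157, 0.0, 0.0]
ft_force: [0.5, -0.0, -0.6]
grip_width: 0.297
grasp_force: 29.9
t 6.2 shift [ 2.757  0.337 -0.093] psi 18.1 turn -1.598 tiltvec [ 0. -0.  0.]
```

```bash
python3 -m inch '[[[0,0,-0.2],[0,0,0]],[[0,0,-0.4],[0,0,0]],[[0.1,0,-0.6],[0,0,-0.1]],[[0.25,0,-0.7],[0,0,-0.2]],[[0.4,0.1,-0.7],[0,0,-0.3]],[[0.55,0.1,-0.7],[0,0,-0.4]],[[0.7,0.1,-0.7],[0,0,-0.5]],[[0.8,0.1,-0.7],[0,0,-0.6]],[[0.9,0.1,-0.7],[0,0,-0.7]],[[1,0.1,-0.7],[0,0,-0.8]]]'
python3 -c "
from h import *
go(.632,-.137,.039,90)"
```

```text
clock: 7.2
position: [0.4927, -0.1624, 0.0873]
ee_rot: [0.89, 0.456, -0.0, 0.0]
ft_force: [0.2, -0.2, -0.6]
grip_width: 0.296
grasp_force: 29.8
t 7.2 shift [1.275 1.228 0.604] psi 54.3 turn -0.794 tiltvec [ 0.  0. -0.]
```

```bash
python3 -m inch '[[[0.1,0.1,0],[0,0,-0.1]],[[0.2,0.2,0],[0,0,-0.2]],[[0.3,0.3,0],[0,0,-0.3]],[[0.4,0.4,0],[0,0,-0.4]],[[0.5,0.5,0],[0,0,-0.5]],[[0.6,0.6,0],[0,0,-0.6]],[[0.7,0.7,0],[0,0,-0.7]],[[0.8,0.8,0],[0,0,-0.8]],[[0.9,0.9,0],[0,0,-0.8]],[[1,1,0],[0,0,-0.8]]]'
python3 -c "
from h import *
go(.632,-.137,.038,90)
save('wrist','w2.png')"
```

```text
clock: 8.2
position: [0.6047, -0.1447, 0.0872]
ee_rot: [0.707, 0.707, -0.0, -0.0]
ft_force: [0.2, 0.8, -0.9]
grip_width: 0.296
grasp_force: 29.7
t 8.2 shift [0.096 0.341 0.615] psi 90.0 turn -0.001 tiltvec [-0.  0.  0.]
```

View pics/w2.png

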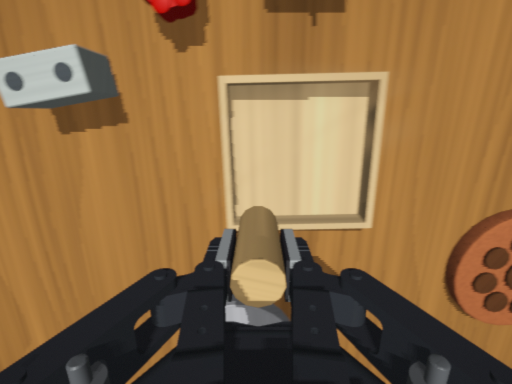

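```bash
python3 -c "
from h import *
for q in [(219,77),(388,72),(372,229),(224,229)]: print(ray('wrist',*q,.025).round(4))"
```

```text
[ 0.5779 -0.0464  0.025 ]
[ 0.6969 -0.0433  0.025 ]
[ 0.7006 -0.1638  0.025 ]
[ 0.577  -0.1637  0.025 ]
```

```bash
python3 -m inch '[[[0.05,0.15,0],[0,0,0]],[[0.1,0.3,0],[0,0,0]],[[0.12,0.39,0.1],[0,0,0]],[[0.12,0.39,0.2],[0,0,0]],[[0.12,0.39,0.3],[0,0,0]],[[0.12,0.39,0.4],[0,0,0]],[[0.12,0.39,0.5],[0,0,0]],[[0.12,0.39,0.58],[0,0,0]],[[0.12,0.39,0.62],[0,0,0]],[[0.12,0.39,0.63],[0,0,0]]]'
python3 -m inch '[[[0,0,0],[0,0,0]],[[0,0,0],[0,0,0]],[[0,0,0],[0,0,0]],[[0,0,0],[0,0,0]],[[0,0,-0.1],[0,0,0]],[[0,0,-0.25],[0,0,0]],[[0,0,-0.45],[0,0,0]],[[0,0,-0.65],[0,0,0]],[[0,0,-0.85],[0,0,0]],[[0,0,-1],[0,0,0]]]' 0.6
python3 -m inch '[[[0.1,0,-0.1],[0,0,0]],[[0.2,0,-0.2],[0,0,0]],[[0.3,0,-0.3],[0,0,0]],[[0.4,0,-0.4],[0,0,0]],[[0.5,0,-0.4],[0,0,0]],[[0.6,0,-0.4],[0,0,0]],[[0.7,0,-0.4],[0,0,0]],[[0.8,0,-0.4],[0,0,0]],[[1,0,-0.4],[0,0,0]],[[1,0,-0.4],[0,0,0]]]' 1
python3 -c "
from h import *
go(.634,.088,.1)
save('wrist','w3.png')"
```

```text
clock: 9.25
position: [0.6351, -0.135, 0.0365]
ee_rot: [0.707, 0.708, -0.0, -0.0]
ft_force: [-0.1, -0.0, 0.3]
grip_width: 0.296
grasp_force: 29.7
clock: 10.25
position: [0.6359, -0.1351, 0.1193]
ee_rot: [0.707, 0.708, 0.0, 0.001]
ft_force: [0.9, -0.1, 0.7]
grip_width: 0.597
grasp_force: 0.0
clock: 11.25
position: [0.6351, -0.0514, 0.149]
ee_rot: [0.705, 0.709, 0.001, -0.001]
ft_force: [0.2, 0.4, 0.3]
grip_width: 1.0
grasp_force: 0.0
t 11.25 shift [ 1.741 -0.005  0.615] psi 90.3  tiltvec [ 0.    -0.001  0.   ]
```

View pics/w3.png

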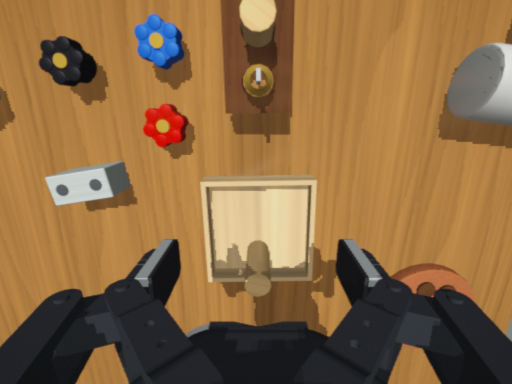

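```bash
python3 -m inch '[[[0.1,0,0],[0,0,0]],[[0.2,0,0],[0,0,0]],[[0.3,0,0],[0,0,0]],[[0.4,0,0],[0,0,0]],[[0.5,0,0],[0,0,0]],[[0.6,0,0],[0,0,0]],[[0.7,0,0],[0,0,0]],[[0.8,0,0],[0,0,0]],[[1,0,0],[0,0,0]],[[1,0,0],[0,0,0]]]'
python3 - <<'E'
from h import *
im=save('wrist','w4.png').astype(int)
m=((im[:,:,2]>110)&(im[:,:,0]>190)&(im[:,:,2]<im[:,:,0]-20)).astype(np.uint8); m[:,:200]=0; m[:,330:]=0; m[260:]=0
n,l,s,c=cv2.connectedComponentsWithStats(m)
for i in range(1,n):
    if s[i][4]>100: print(s[i],c[i],ray('wrist',*c[i],.08))
# rack edges
d=((im.sum(2)<150)).astype(np.uint8); d[260:]=0; d[:,:200]=0; d[:,330:]=0
n,l,s,c=cv2.connectedComponentsWithStats(d); i=1+np.argmax(s[1:,4]); print(s[i],c[i])
go(.634,.088,.046)
E
```

```text
clock: 12.3
position: [0.6348, 0.0286, 0.1491]
ee_rot: [0.705, 0.709, 0.001, -0.0]
ft_force: [-0.7, -0.3, -1.0]
grip_width: 1.0
grasp_force: 0.0
[242 113  32  33 818] [257.16625917 129.34963325] [0.63323685 0.08798679 0.08      ]
[236 249  74  11 703] [273.08250356 254.32859175] [ 0.6477023  -0.02039312  0.08      ]
[205 251  23   9 156] [215.1025641  254.98717949] [ 0.59608646 -0.02125883  0.08      ]
[248 139  27  20 242] [261.50826446 149.62809917]
t 12.35 shift [ 0.762 -0.009  1.288] psi 90.2  tiltvec [ 0.    -0.001  0.   ]
```

View pics/w4.png

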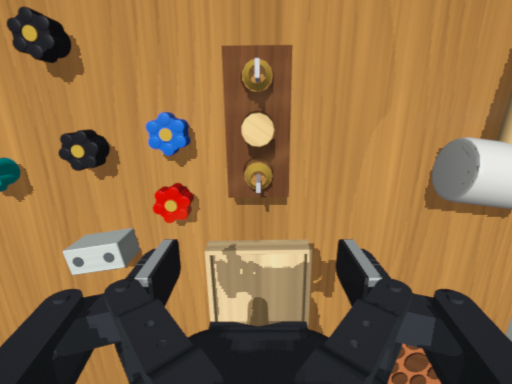

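```bash
python3 -m inch '[[[0.2,0,0],[0,0,0]],[[0.4,-0.02,0],[0,0,0]],[[0.6,-0.02,0],[0,0,0]],[[0.75,-0.02,0],[0,0,0]],[[0.75,-0.02,0.1],[0,0,0]],[[0.75,-0.02,0.2],[0,0,0]],[[0.75,-0.02,0.3],[0,0,0]],[[0.75,-0.02,0.4],[0,0,0]],[[0.75,-0.02,0.5],[0,0,0]],[[0.75,-0.02,0.6],[0,0,0]]]'
python3 -m inch '[[[0,0,0.1],[0,0,0]],[[0,0,0.2],[0,0,0]],[[0,0,0.3],[0,0,0]],[[0,0,0.4],[0,0,0]],[[0,0,0.5],[0,0,0]],[[0,0,0.6],[0,0,0]],[[0,0,0.68],[0,0,0]],[[0,0,0.68],[0,0,0]],[[0,0,0.68],[0,0,0]],[[0,0,0.68],[0,0,0]]]'
python3 -m inch '[[[0,0,0],[0,0,0]],[[0,0,0],[0,0,0]],[[0,0,0],[0,0,0]],[[0,0,0],[0,0,0]],[[0,0,0],[0,0,0]],[[0,0,0],[0,0,0]],[[0,0,0],[0,0,0]],[[0,0,0],[0,0,0]],[[0,0,-0.05],[0,0,0]],[[0,0,-0.1],[0,0,0]]]' 0 50
python3 -c "
from h import *
go(.637,-.08,.045,90)"
```

```text
clock: 13.35
position: [0.6334, 0.0845, 0.1]
ee_rot: [0.707, 0.707, -0.0, -0.0]
ft_force: [-0.6, 0.5, 0.1]
grip_width: 0.998
grasp_force: 0.0
clock: 14.35
position: [0.6337, 0.0851, 0.0469]
ee_rot: [0.707, 0.708, 0.0, 0.0]
ft_force: [-0.4, 0.6, -0.2]
grip_width: 0.998
grasp_force: 0.0
clock: 15.35
position: [0.6332, 0.085, 0.0546]
ee_rot: [0.706, 0.708, -0.0, -0.0]
ft_force: [0.5, 0.8, 0.1]
grip_width: 0.288
grasp_force: 49.0
t 15.35 shift [-2.063  0.043  0.12 ] psi 90.1 turn 0.002 tiltvec [-0.  0.  0.]
```

```bash
python3 -m inch '[[[0,0,-0.1],[0,0,0]],[[0,0,-0.2],[0,0,0]],[[0,0,-0.3],[0,0,0]],[[0,0,-0.4],[0,0,0]],[[0,0,-0.5],[0,0,0]],[[0,0,-0.6],[0,0,0]],[[0,0,-0.7],[0,0,0]],[[0,0,-0.8],[0,0,0]],[[0,0,-0.9],[0,0,0]],[[0,0,-1],[0,0,0]]]'
python3 -m inch '[[[0,0,-0.2],[0,0,0]],[[-0.05,0,-0.3],[0,0,0]],[[-0.15,0,-0.3],[0,0,0]],[[-0.25,0,-0.3],[0,0,0]],[[-0.4,0,-0.3],[0,0,0]],[[-0.55,0,-0.3],[0,0,0]],[[-0.7,0,-0.3],[0,0,0]],[[-0.8,0,-0.3],[0,0,0]],[[-0.9,0,-0.3],[0,0,0]],[[-1,0,-0.3],[0,0,0]]]'
python3 -c "
from h import *
go(.637,-.081,.0425,90)"
```

```text
clock: 16.35
position: [0.6334, 0.085, 0.1352]
ee_rot: [0.707, 0.708, -0.0, 0.0]
ft_force: [-0.0, 0.5, 0.3]
grip_width: 0.29
grasp_force: 49.0
clock: 17.35
position: [0.6335, 0.0045, 0.1585]
ee_rot: [0.706, 0.708, 0.0, -0.0]
ft_force: [0.4, 0.5, -0.5]
grip_width: 0.289
grasp_force: 49.0
t 17.35 shift [-1.069  0.042  1.45 ] psi 90.1 turn 0.002 tiltvec [ 0. -0.  0.]
```

```bash
python3 -m inch '[[[-0.1,0,0],[0,0,0]],[[-0.25,0,0],[0,0,0]],[[-0.4,0.02,0],[0,0,0]],[[-0.55,0.04,0],[0,0,0]],[[-0.7,0.04,0],[0,0,0]],[[-0.85,0.04,0.1],[0,0,0]],[[-1,0.04,0.2],[0,0,0]],[[-1,0.04,0.35],[0,0,0]],[[-1,0.04,0.5],[0,0,0]],[[-1,0.04,0.6],[0,0,0]]]' >/dev/null
python3 -m inch '[[[-0.06,0,0.1],[0,0,0]],[[-0.06,0,0.2],[0,0,0]],[[-0.06,0,0.35],[0,0,0]],[[-0.06,0,0.5],[0,0,0]],[[-0.06,0,0.65],[0,0,0]],[[-0.06,0,0.75],[0,0,0]],[[-0.06,0,0.82],[0,0,0]],[[-0.06,0,0.85],[0,0,0]],[[-0.06,0,0.85],[0,0,0]],[[-0.06,0,0.85],[0,0,0]]]'
python3 -m inch '[[[0,0,0],[0,0,0]],[[0,0,0],[0,0,0]],[[0,0,0],[0,0,0]],[[0,0,0],[0,0,0]],[[0,0,-0.15],[0,0,0]],[[0,0,-0.35],[0,0,0]],[[0,0,-0.55],[0,0,0]],[[0,-0.1,-0.75],[0,0,0]],[[0,-0.2,-0.9],[0,0,0]],[[0,-0.4,-1],[0,0,0]]]' 0.6
python3 -c "
from h import *
go(.46,.064,.1,90)"
```

```text
clock: 19.35
position: [0.6372, -0.0798, 0.043]
ee_rot: [0.707, 0.708, 0.0, 0.0]
ft_force: [-0.1, -0.0, -0.3]
grip_width: 0.288
grasp_force: 49.0
clock: 20.35
position: [0.6054, -0.0797, 0.1247]
ee_rot: [0.706, 0.708, 0.001, 0.001]
ft_force: [0.5, 0.1, -0.7]
grip_width: 0.599
grasp_force: 0.0
t 20.35 shift [ 1.799 -1.815  0.304] psi 90.1 turn 0.002 tiltvec [ 0.003  0.    -0.   ]
```

```bash
python3 -m inch '[[[0.1,-0.1,0],[0,0,0]],[[0.2,-0.2,0],[0,0,0]],[[0.3,-0.3,0],[0,0,0]],[[0.4,-0.4,0],[0,0,0]],[[0.5,-0.5,0],[0,0,0]],[[0.65,-0.65,0],[0,0,0]],[[0.8,-0.8,0],[0,0,0]],[[1,-1,0],[0,0,0]],[[1,-1,0],[0,0,0]],[[1,-1,0],[0,0,0]]]' 0.7
python3 -c "
from h import *
save('wrist','w5.png')
go(.46,.064,.01,90)"
```

```text
clock: 21.35
position: [0.5246, 0.0003, 0.1226]
ee_rot: [0.706, 0.708, -0.0, 0.0]
ft_force: [-0.1, -0.1, 0.6]
grip_width: 0.701
grasp_force: 0.0
t 21.4 shift [ 0.806 -0.811  1.406] psi 90.1 turn 0.002 tiltvec [ 0.  0. -0.]
```

View pics/w5.png

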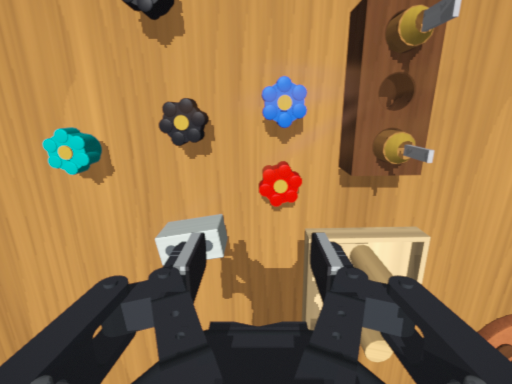

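Run:
```python
from h import *
im=cv2.imread('pics/w5.png').astype(int)
p=ray('wrist',181,122,.032); print(p)
# lobe phase: radial profile of dark pixels around disc
u0,v0=181.,122.
prof=[]
for a in range(0,360,5):
    r=0
    for k in range(8,40):
        u=u0+k*np.cos(np.radians(a)); v=v0-k*np.sin(np.radians(a))
        if im[int(v),int(u)].max()<95: r=k
        elif k>14: break
    prof.append(r)
prof=np.array(prof); print(prof)
c=np.sum(prof*np.exp(-6j*np.radians(np.arange(0,360,5)))); print('lobe img angle mod60',np.degrees(-np.angle(c))/6, abs(c)/len(prof))
go(p[0],p[1],.01,60)
```

```text
[0.45914864 0.06522073 0.032     ]
[26 27 27 26 26 18 18 21 21 22 23 24 25 25 24 21 23 23 22 20 19 19 21 22
 21 23 24 24 23 21 19 18 18 18 18 20 21 21 22 21 21 21 19 19 18 18 18 18
 18 20 22 23 23 24 22 23 22 21 21 20 24 25 26 26 27 27 27 26 24 24 24 25]
lobe img angle mod60 12.34153714360906 0.9245849262624939
t 21.4 shift [ 0.821 -0.822  1.406] psi 90.1 turn 0.669 tiltvec [ 0.  0. -0.]
```

```bash
python3 -m inch '[[[0.15,-0.15,0],[0,0,0.1]],[[0.3,-0.3,0],[0,0,0.2]],[[0.45,-0.45,0],[0,0,0.3]],[[0.6,-0.6,0],[0,0,0.4]],[[0.75,-0.75,0],[0,0,0.4]],[[0.82,-0.82,0.1],[0,0,0.4]],[[0.82,-0.82,0.2],[0,0,0.4]],[[0.82,-0.82,0.3],[0,0,0.4]],[[0.82,-0.82,0.4],[0,0,0.4]],[[0.82,-0.82,0.5],[0,0,0.4]]]'
python3 -m inch '[[[0,0,0.15],[0,0,0]],[[0,0,0.3],[0,0,0]],[[0,0,0.45],[0,0,0]],[[0,0,0.6],[0,0,0]],[[0,0,0.7],[0,0,0]],[[0,0,0.8],[0,0,0]],[[0,0,0.88],[0,0,0]],[[0,0,0.92],[0,0,0]],[[0,0,0.92],[0,0,0]],[[0,0,0.92],[0,0,0]]]'
python3 -m inch '[[[0,0,0],[0,0,0]],[[0,0,0],[0,0,0]],[[0,0,0],[0,0,0]],[[0,0,0],[0,0,0]],[[0,0,0],[0,0,0]],[[0,0,0],[0,0,0]],[[0,0,-0.05],[0,0,0]],[[0,0,-0.15],[0,0,0]],[[0,0,-0.3],[0,0,0]],[[0,0,-0.5],[0,0,0]]]' 0 40
python3 -c "
from h import *
go(.58,-.28,.08,90)"
```

```text
clock: 22.4
position: [0.4591, 0.0651, 0.0815]
ee_rot: [0.809, 0.588, -0.0, -0.0]
ft_force: [0.0, -0.3, -0.9]
grip_width: 0.699
grasp_force: 0.0
clock: 23.4
position: [0.4592, 0.0656, 0.0091]
ee_rot: [0.809, 0.588, 0.0, 0.0]
ft_force: [0.4, 0.6, 0.6]
grip_width: 0.701
grasp_force: 0.0
clock: 24.4
position: [0.4588, 0.0656, 0.0498]
ee_rot: [0.808, 0.589, -0.0, -0.0]
ft_force: [0.8, 0.4, -0.0]
grip_width: 0.467
grasp_force: 40.3
t 24.4 shift [-3.645  2.769 -0.378] psi 72.1 turn -0.398 tiltvec [-0.  0.  0.]
```

```bash
python3 -m inch '[[[-0.05,0.04,-0.2],[0,0,0]],[[-0.1,0.08,-0.4],[0,0,0]],[[-0.2,0.15,-0.6],[0,0,0]],[[-0.3,0.23,-0.6],[0,0,0]],[[-0.4,0.3,-0.6],[0,0,0]],[[-0.5,0.38,-0.6],[0,0,0]],[[-0.6,0.45,-0.6],[0,0,0]],[[-0.75,0.57,-0.6],[0,0,0]],[[-0.9,0.68,-0.6],[0,0,0]],[[-1,0.76,-0.6],[0,0,0]]]' >/dev/null
python3 -m inch '[[[-0.1,0.08,0],[0,0,0]],[[-0.2,0.15,0],[0,0,0]],[[-0.3,0.23,0],[0,0,0]],[[-0.4,0.3,0],[0,0,0]],[[-0.5,0.38,0],[0,0,0]],[[-0.6,0.46,0],[0,0,0]],[[-0.7,0.53,0],[0,0,0]],[[-0.8,0.6,0],[0,0,0]],[[-0.9,0.68,0],[0,0,0]],[[-1,0.76,0],[0,0,0]]]' >/dev/null
python3 -m inch '[[[-0.1,0.08,0],[0,0,0]],[[-0.2,0.15,0],[0,0,0]],[[-0.3,0.23,0],[0,0,0]],[[-0.4,0.3,0],[0,0,0]],[[-0.5,0.38,0],[0,0,0]],[[-0.6,0.46,0],[0,0,0]],[[-0.7,0.53,0],[0,0,0]],[[-0.8,0.6,0],[0,0,0]],[[-0.9,0.68,0],[0,0,0]],[[-1,0.76,0],[0,0,0]]]'
python3 -c "
from h import *
save('wrist','w6.png')
go(.58,-.308,.0135,90)"
```

```text
clock: 27.4
position: [0.5591, -0.2197, 0.0969]
ee_rot: [0.809, 0.588, -0.0, 0.0]
ft_force: [0.2, -0.4, 0.0]
grip_width: 0.461
grasp_force: 40.3
t 27.45 shift [-0.945  0.58   1.043] psi 72.0 turn -0.400 tiltvec [ 0.001  0.001 -0.   ]
```

View pics/w6.png

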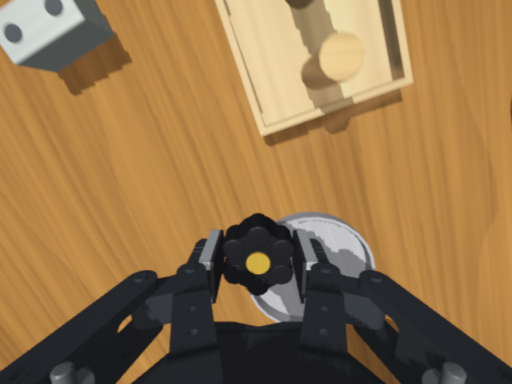

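Run:
```python
from h import *
for n,box in (('top',(360,130,435,205)),('side',(295,118,360,168))):
    im=cv2.imread(f'pics/{n}0.png').astype(int); x0,y0,x1,y1=box
    c=im[y0:y1,x0:x1]; m=((c[:,:,0]>c[:,:,2]-5)&(c.max(2)>70)).astype(np.uint8)
    k,l,s,ce=cv2.connectedComponentsWithStats(m); i=1+np.argmax(s[1:,4])
    cs,_=cv2.findContours((l==i).astype(np.uint8),cv2.RETR_EXTERNAL,cv2.CHAIN_APPROX_NONE)
    P=np.array([ray(n,q[0][0]+x0,q[0][1]+y0,.018)[:2] for q in max(cs,key=len)])
    print(n,cv2.minEnclosingCircle(P.astype(np.float32)),cv2.fitEllipse(P.astype(np.float32)))
for q in [(315,211),(375,262),(265,318)]: print(ray('wrist',*q,.018)-[.58,-.308,0])
```

```text
top ((0.5800568461418152, -0.3067454993724823), 0.05986134335398674) ((0.5802251696586609, -0.30639758706092834), (0.11247184872627258, 0.1166931614279747), 30.451370239257812)
side ((0.57878577709198, -0.30126991868019104), 0.06816507130861282) ((0.5791701674461365, -0.30168384313583374), (0.12042201310396194, 0.1341749131679535), 29.78351402282715)
[0.02317476 0.06099449 0.018     ]
[ 0.0639982  -0.00622638  0.018     ]
[-0.05382888 -0.03556147  0.018     ]
```

```bash
python3 -c "
from h import *
go(.5726,-.330,.0135,72)"
```

```text
t 27.45 shift [-1.235  0.577  1.043] psi 72.0 turn -0.000 tiltvec [ 0.001  0.001 -0.   ]
```

```bash
python3 -m inch '[[[-0.1,0.06,0],[0,0,0]],[[-0.2,0.12,0],[0,0,0]],[[-0.3,0.2,0],[0,0,0]],[[-0.4,0.3,0],[0,0,0]],[[-0.5,0.38,0],[0,0,0]],[[-0.6,0.45,0],[0,0,0]],[[-0.75,0.52,0],[0,0,0]],[[-0.9,0.58,0],[0,0,0]],[[-1,0.58,0.05],[0,0,0]],[[-1,0.58,0.1],[0,0,0]]]' >/dev/null
python3 -m inch '[[[-0.1,0,0],[0,0,0]],[[-0.23,0,0.1],[0,0,0]],[[-0.23,0,0.25],[0,0,0]],[[-0.23,0,0.4],[0,0,0]],[[-0.23,0,0.55],[0,0,0]],[[-0.23,0,0.7],[0,0,0]],[[-0.23,0,0.82],[0,0,0]],[[-0.23,0,0.9],[0,0,0]],[[-0.23,0,0.93],[0,0,0]],[[-0.23,0,0.94],[0,0,0]]]'
python3 -m inch '[[[0,0,0],[0,0,0]],[[0,0,0],[0,0,0]],[[0,0,0],[0,0,0]],[[0,0,0],[0,0,0]],[[0,0,-0.15],[0,0,0]],[[0,0,-0.3],[0,0,0]],[[0,0,-0.45],[0,0,0]],[[0,0,-0.6],[0,0,0]],[[0,0,-0.75],[0,0,0]],[[0,0,-0.9],[0,0,0]]]' 0.56
python3 -c "
from h import *
go(.436,.165,.1,72)"
```

```text
clock: 29.45
position: [0.5729, -0.3268, 0.0138]
ee_rot: [0.809, 0.588, 0.0, 0.0]
ft_force: [0.7, -1.5, 0.9]
grip_width: 0.467
grasp_force: 40.5
clock: 30.45
position: [0.5727, -0.3269, 0.087]
ee_rot: [0.809, 0.588, 0.0, 0.0]
ft_force: [0.4, -0.4, 0.2]
grip_width: 0.558
grasp_force: 0.0
t 30.45 shift [ 5.325 -3.517 -0.165] psi 72.1 turn 0.002 tiltvec [ 0.  0. -0.]
```

```bash
for i in 1 2 3; do python3 -m inch '[[[0.1,-0.07,-0.05],[0,0,0]],[[0.2,-0.13,-0.1],[0,0,0]],[[0.3,-0.2,-0.1],[0,0,0]],[[0.4,-0.26,-0.1],[0,0,0]],[[0.5,-0.33,-0.1],[0,0,0]],[[0.6,-0.4,-0.1],[0,0,0]],[[0.7,-0.46,-0.1],[0,0,0]],[[0.8,-0.53,-0.1],[0,0,0]],[[0.9,-0.6,-0.1],[0,0,0]],[[1,-0.66,-0.1],[0,0,0]]]' >/dev/null; done
python3 -m inch '[[[0.1,-0.07,0],[0,0,0]],[[0.2,-0.13,0],[0,0,0]],[[0.3,-0.2,0],[0,0,0]],[[0.4,-0.26,0],[0,0,0]],[[0.5,-0.33,0],[0,0,0]],[[0.6,-0.4,0],[0,0,0]],[[0.7,-0.46,0],[0,0,0]],[[0.8,-0.53,0],[0,0,0]],[[0.9,-0.6,0],[0,0,0]],[[1,-0.66,0],[0,0,0]]]' 0.7
python3 -c "
from h import *
save('wrist','w7.png');save('top','top7.png')
go(.436,.165,.1,72)"
```

```text
clock: 34.45
position: [0.4698, 0.0434, 0.1097]
ee_rot: [0.809, 0.588, -0.0, 0.0]
ft_force: [-0.4, 0.7, 0.1]
grip_width: 0.698
grasp_force: 0.0
t 34.55 shift [ 1.31  -0.865  0.123] psi 72.2 turn 0.005 tiltvec [ 0. -0.  0.]
```

View pics/w7.png

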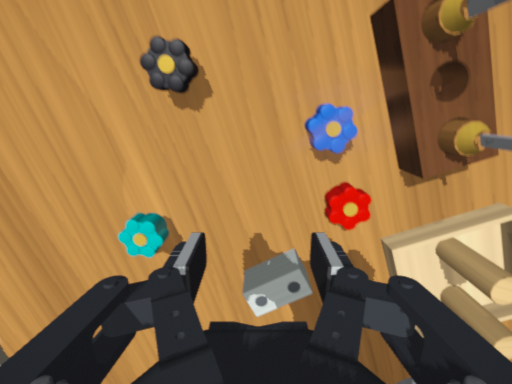

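View pics/top7.png

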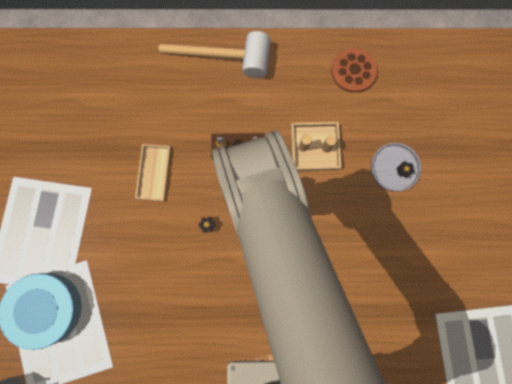

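Run:
```python
from h import *
im=cv2.imread('pics/w7.png').astype(int)
p=ray('wrist',167,64,.032); print(p)
prof=[]
for a in range(0,360,5):
    r=0
    for k in range(10,40):
        u=167+k*np.cos(np.radians(a)); v=64-k*np.sin(np.radians(a))
        if im[int(v),int(u)].max()<95: r=k
        elif k>14: break
    prof.append(r)
prof=np.array(prof)
c=np.sum(prof*np.exp(-6j*np.radians(np.arange(0,360,5)))); print('lobe',np.degrees(-np.angle(c))/6, abs(c)/len(prof))
go(p[0],p[1],.009,98)
```

```text
[0.43707265 0.16804637 0.032     ]
lobe -20.238575952043938 0.5759364387276393
t 34.55 shift [ 1.35  -0.864  1.26 ] psi 72.2 turn -0.573 tiltvec [ 0. -0.  0.]
```

```bash
python3 -m inch '[[[0.1,-0.1,0],[0,0,0]],[[0.2,-0.2,0],[0,0,0]],[[0.3,-0.3,0],[0,0,0]],[[0.4,-0.4,0.1],[0,0,0]],[[0.5,-0.5,0.1],[0,0,0]],[[0.65,-0.65,0.2],[0,0,0]],[[0.8,-0.8,0.3],[0,0,0]],[[0.9,-0.86,0.3],[0,0,0]],[[1,-0.86,0.3],[0,0,0]],[[1,-0.86,0.3],[0,0,0]]]' >/dev/null
python3 -m inch '[[[0.15,0,0],[0,0,-0.15]],[[0.25,0,0],[0,0,-0.3]],[[0.34,0,0],[0,0,-0.45]],[[0.34,0,0.15],[0,0,-0.45]],[[0.34,0,0.35],[0,0,-0.45]],[[0.34,0,0.55],[0,0,-0.45]],[[0.34,0,0.75],[0,0,-0.45]],[[0.34,0,0.9],[0,0,-0.45]],[[0.34,0,0.96],[0,0,-0.45]],[[0.34,0,0.96],[0,0,-0.45]]]'
python3 -m inch '[[[0,0,0],[0,0,0]],[[0,0,0],[0,0,0]],[[0,0,0],[0,0,0]],[[0,0,0],[0,0,0]],[[0,0,0],[0,0,0]],[[0,0,0],[0,0,0]],[[0,0,-0.1],[0,0,0]],[[0,0,-0.3],[0,0,0]],[[0,0,-0.5],[0,0,0]],[[0,0,-0.7],[0,0,0]]]' 0 40
python3 -c "
from h import *
T=manip.get_obs()
for q in [(406,169)]: 
  p=ray('top',*q,.036); print(p)
  v=np.array([.5805,-.307])-p[:2]; t=np.array([.5805,-.307])+v/np.linalg.norm(v)*.024; print(t)
  go(t[0],t[1],.0135,92)"
```

```text
clock: 36.55
position: [0.4372, 0.1656, 0.0082]
ee_rot: [0.693, 0.721, -0.0, -0.0]
ft_force: [-0.3, -0.7, -0.0]
grip_width: 0.701
grasp_force: 0.0
clock: 37.55
position: [0.4377, 0.1658, 0.0663]
ee_rot: [0.692, 0.721, 0.0, 0.0]
ft_force: [0.8, 0.2, -0.3]
grip_width: 0.463
grasp_force: 40.3
[ 0.57064026 -0.32586096  0.036     ]
[ 0.59161863 -0.28573087]
t 37.55 shift [-5.719  1.691  0.66 ] psi 92.3 turn 0.008 tiltvec [ 0.  0. -0.]
```

```bash
python3 -m inch '[[[-0.05,0.02,-0.15],[0,0,0]],[[-0.15,0.05,-0.3],[0,0,0]],[[-0.25,0.08,-0.45],[0,0,0]],[[-0.35,0.1,-0.45],[0,0,0]],[[-0.45,0.13,-0.45],[0,0,0]],[[-0.55,0.16,-0.45],[0,0,0]],[[-0.65,0.2,-0.45],[0,0,0]],[[-0.75,0.23,-0.45],[0,0,0]],[[-0.88,0.27,-0.45],[0,0,0]],[[-1,0.3,-0.45],[0,0,0]]]' >/dev/null
for i in 1 2 3 4; do python3 -m inch '[[[-0.1,0.03,0],[0,0,0]],[[-0.2,0.06,0],[0,0,0]],[[-0.3,0.09,0],[0,0,0]],[[-0.4,0.12,0],[0,0,0]],[[-0.5,0.15,0],[0,0,0]],[[-0.6,0.18,0],[0,0,0]],[[-0.7,0.21,0],[0,0,0]],[[-0.8,0.24,0],[0,0,0]],[[-0.9,0.27,0],[0,0,0]],[[-1,0.3,0],[0,0,0]]]' >/dev/null; done
python3 -c "
from h import *
print(manip.get_obs()['position'],manip.get_obs()['grip_width'])
save('wrist','w8.png')
go(.589,-.281,.0128,92)"
```

```text
[ 0.57407591 -0.22967331  0.10090123] 0.4663213724743892
t 42.6 shift [-0.627  0.161  1.101] psi 92.3 turn 0.006 tiltvec [ 0.     0.001 -0.   ]
```

View pics/w8.png

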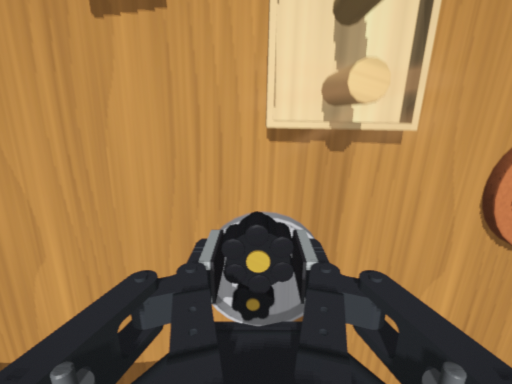

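```bash
python3 -c "
from h import *
print(ray('wrist',253,305,.036));
for q in [(262,211),(325,262),(260,325)]: print(ray('wrist',*q,.018))"
```

```text
[ 0.57247474 -0.32968351  0.036     ]
[ 0.57735851 -0.24285396  0.018     ]
[ 0.63985783 -0.29262535  0.018     ]
[ 0.58075003 -0.36940606  0.018     ]
```

```bash
python3 -m inch '[[[-0.1,0.03,0],[0,0,0]],[[-0.2,0.06,0],[0,0,0]],[[-0.3,0.09,0],[0,0,0]],[[-0.4,0.12,0],[0,0,0]],[[-0.52,0.15,0],[0,0,0]],[[-0.63,0.15,0.05],[0,0,0]],[[-0.63,0.15,0.1],[0,0,0]],[[-0.63,0.15,0.2],[0,0,0]],[[-0.63,0.15,0.3],[0,0,0]],[[-0.63,0.15,0.4],[0,0,0]]]' >/dev/null
python3 -m inch '[[[0,0,0.1],[0,0,0]],[[0,0,0.2],[0,0,0]],[[0,0,0.3],[0,0,0]],[[0,0,0.4],[0,0,0]],[[0,0,0.5],[0,0,0]],[[0,0,0.6],[0,0,0]],[[0,0,0.66],[0,0,0]],[[0,0,0.69],[0,0,0]],[[0,0,0.7],[0,0,0]],[[0,0,0.7],[0,0,0]]]'
python3 -m inch '[[[0,0,0],[0,0,0]],[[0,0,0],[0,0,0]],[[0,0,0],[0,0,0]],[[0,0,0],[0,0,0]],[[0,0,-0.15],[0,0,0]],[[0,0,-0.3],[0,0,0]],[[0,0,-0.5],[0,0,0]],[[0,0,-0.7],[0,0,0]],[[0,0,-0.85],[0,0,0]],[[0,0,-1],[0,0,0]]]' 0.56
python3 -c "
from h import *
go(.458,-.05,.1,8.5)"
```

```text
clock: 44.6
position: [0.5879, -0.2789, 0.0137]
ee_rot: [0.693, 0.721, -0.0, 0.0]
ft_force: [-4.1, 1.2, 6.0]
grip_width: 0.464
grasp_force: 40.9
clock: 45.6
position: [0.5881, -0.279, 0.0945]
ee_rot: [0.692, 0.721, 0.0, 0.0]
ft_force: [-0.1, -0.3, -0.2]
grip_width: 0.561
grasp_force: 0.0
t 45.6 shift [ 2.926 -1.508 -0.071] psi 92.3 turn 1.863 tiltvec [ 0.001  0.001 -0.   ]
```

```bash
python3 -m inch '[[[0.1,-0.05,0],[0,0,0.1]],[[0.2,-0.1,0],[0,0,0.2]],[[0.3,-0.15,-0.1],[0,0,0.3]],[[0.4,-0.2,-0.1],[0,0,0.4]],[[0.5,-0.25,-0.2],[0,0,0.5]],[[0.6,-0.3,-0.2],[0,0,0.6]],[[0.7,-0.35,-0.3],[0,0,0.7]],[[0.8,-0.4,-0.3],[0,0,0.8]],[[0.9,-0.45,-0.3],[0,0,0.9]],[[1,-0.5,-0.3],[0,0,0.93]]]' 1
python3 -c "
from h import *
save('wrist','w9.png')
go(.459,-.05,.1,9)"
```

```text
clock: 46.6
position: [0.5445, -0.2002, 0.1175]
ee_rot: [0.905, 0.425, 0.0, 0.0]
ft_force: [0.8, -0.1, -0.2]
grip_width: 1.001
grasp_force: 0.0
t 46.65 shift [ 0.754 -2.004  0.22 ] psi 50.4 turn 0.920 tiltvec [-0. -0.  0.]
```

View pics/w9.png

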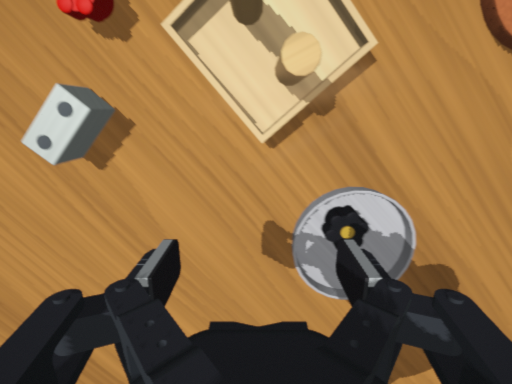

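```bash
python3 -m inch '[[[0.04,-0.1,0],[0,0,0.1]],[[0.08,-0.2,0],[0,0,0.2]],[[0.12,-0.3,0],[0,0,0.3]],[[0.16,-0.4,0],[0,0,0.4]],[[0.2,-0.5,0],[0,0,0.5]],[[0.24,-0.6,0],[0,0,0.6]],[[0.28,-0.7,0],[0,0,0.7]],[[0.32,-0.8,0],[0,0,0.8]],[[0.36,-0.9,0],[0,0,0.9]],[[0.38,-1,0],[0,0,0.92]]]'
python3 -c "
from h import *
im=save('wrist','w10.png').astype(int)
m=((im.max(2)-im.min(2)<25)&(im.min(2)>150)).astype(np.uint8); m=cv2.morphologyEx(m,cv2.MORPH_CLOSE,np.ones((9,9)))
n,l,s,c=cv2.connectedComponentsWithStats(m); 
for i in range(1,n):
  if s[i,4]>400:
    cs,_=cv2.findContours((l==i).astype(np.uint8),0,2); b=cv2.boxPoints(cv2.minAreaRect(cs[0])); print(s[i]); P=np.array([ray('wrist',*q,.04) for q in b]); print(b.round(),P.round(4),P.mean(0),np.degrees(np.arctan2(*(P[1:]-P[:-1]).T[1::-1])))
go(.459,-.05,.012,9)"
```

```text
clock: 47.65
position: [0.5023, -0.1258, 0.1173]
ee_rot: [0.997, 0.079, 0.0, 0.0]
ft_force: [0.3, -0.2, -0.2]
grip_width: 0.995
grasp_force: 0.0
[ 403   65  109   82 3824]
[[388.  88.]
 [508.  58.]
 [523. 116.]
 [403. 146.]] [[ 0.6065 -0.209   0.04  ]
 [ 0.6411 -0.2907  0.04  ]
 [ 0.6037 -0.3202  0.04  ]
 [ 0.5656 -0.2342  0.04  ]] [ 0.60422213 -0.26351965  0.04      ] [ -67.03218148 -141.78292051  113.9021221 ]
[ 146  201   39   61 1350]
[[145. 201.]
 [178. 198.]
 [184. 261.]
 [151. 264.]] [[ 0.4848 -0.0282  0.04  ]
 [ 0.4922 -0.0562  0.04  ]
 [ 0.4314 -0.0662  0.04  ]
 [ 0.4231 -0.0361  0.04  ]] [ 0.45786865 -0.04665459  0.04      ] [ -75.14194575 -170.65497381  105.30416623]
t 47.7 shift [-0.377 -1.007  1.315] psi 9.2 turn 0.004 tiltvec [-0.  0.  0.]
```

```bash
python3 -m inch '[[[-0.05,-0.15,0],[0,0,0]],[[-0.1,-0.3,0],[0,0,0]],[[-0.2,-0.5,0],[0,0,0]],[[-0.3,-0.7,0],[0,0,0]],[[-0.35,-0.9,0],[0,0,0]],[[-0.38,-1,0],[0,0,0]],[[-0.38,-1,0.1],[0,0,0]],[[-0.38,-1,0.2],[0,0,0]],[[-0.38,-1,0.35],[0,0,0]],[[-0.38,-1,0.5],[0,0,0]]]' >/dev/null
python3 -m inch '[[[0,-0.02,0.12],[0,0,0]],[[0,-0.02,0.25],[0,0,0]],[[0,-0.02,0.4],[0,0,0]],[[0,-0.02,0.55],[0,0,0]],[[0,-0.02,0.65],[0,0,0]],[[0,-0.02,0.75],[0,0,0]],[[0,-0.02,0.8],[0,0,0]],[[0,-0.02,0.8],[0,0,0]],[[0,-0.02,0.8],[0,0,0]],[[0,-0.02,0.8],[0,0,0]]]'
python3 -m inch '[[[0,0,0],[0,0,0]],[[0,0,0],[0,0,0]],[[0,0,0],[0,0,0]],[[0,0,0],[0,0,0]],[[0,0,0],[0,0,0]],[[0,0,0],[0,0,0]],[[0,0,0],[0,0,0]],[[0,0,-0.1],[0,0,0]],[[0,0,-0.25],[0,0,0]],[[0,0,-0.4],[0,0,0]]]' 0 70
python3 - <<'E'
from h import *
im=cv2.imread('pics/top0.png').astype(int); x0,y0=128,136;c=im[y0:210,x0:180]
m=((c[:,:,0]>85)&(c[:,:,2]>130)).astype(np.uint8)
n,l,s,ce=cv2.connectedComponentsWithStats(m); i=1+np.argmax(s[1:,4])
cs,_=cv2.findContours((l==i).astype(np.uint8),0,1); P=np.array([ray('top',q[0][0]+x0,q[0][1]+y0,.015)[:2] for q in max(cs,key=len)]).astype(np.float32); print(s[i],cv2.minAreaRect(P))
go(.569,.3025,.1,-4.5)
E
```

```text
clock: 49.7
position: [0.4597, -0.0505, 0.0133]
ee_rot: [0.997, 0.079, 0.0, 0.0]
ft_force: [0.1, 0.1, 0.1]
grip_width: 1.002
grasp_force: 0.0
clock: 50.7
position: [0.4592, -0.0504, 0.0459]
ee_rot: [0.997, 0.079, -0.0, -0.0]
ft_force: [0.6, -0.0, -0.9]
grip_width: 0.335
grasp_force: 69.1
[   7    8   35   57 1505] ((0.5712467432022095, 0.30624279379844666), (0.07282710820436478, 0.14311616122722626), 85.0818099975586)
t 50.7 shift [ 2.052 -4.139 -0.677] psi 9.1 turn 0.302 tiltvec [-0.  0.  0.]
```

```bash
python3 -m inch '[[[0,-0.05,-0.2],[0,0,0]],[[0.05,-0.1,-0.4],[0,0,0]],[[0.1,-0.2,-0.6],[0,0,0]],[[0.15,-0.3,-0.7],[0,0,0]],[[0.2,-0.4,-0.7],[0,0,0]],[[0.25,-0.5,-0.7],[0,0,0]],[[0.3,-0.6,-0.7],[0,0,0]],[[0.37,-0.75,-0.7],[0,0,0]],[[0.45,-0.9,-0.7],[0,0,0]],[[0.5,-1,-0.7],[0,0,0]]]' >/dev/null
for i in 1 2; do python3 -m inch '[[[0.05,-0.1,0],[0,0,0]],[[0.1,-0.2,0],[0,0,0]],[[0.15,-0.3,0],[0,0,0]],[[0.2,-0.4,0],[0,0,0]],[[0.25,-0.5,0],[0,0,0]],[[0.3,-0.6,0],[0,0,0]],[[0.35,-0.7,0],[0,0,0]],[[0.4,-0.8,0],[0,0,0]],[[0.45,-0.9,0],[0,0,0]],[[0.5,-1,0],[0,0,0]]]' >/dev/null; done
python3 -c "
from h import *
save('wrist','w11.png')
print(manip.get_obs()['grip_width'])
go(.570,.304,.018,-4.8)"
```

```text
0.3349868015513776
t 53.75 shift [ 0.559 -1.126  1.039] psi 9.2 turn 0.310 tiltvec [-0.001 -0.001  0.   ]
```

View pics/w11.png

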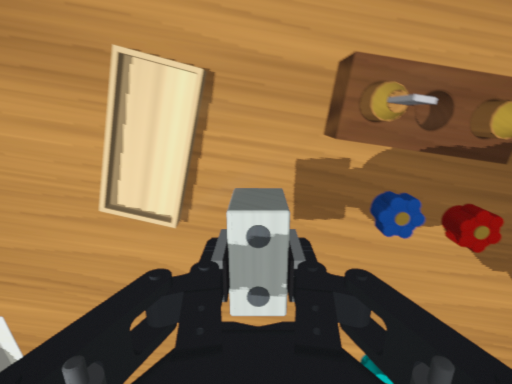

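```bash
python3 -c "
from h import *
P=np.array([ray('wrist',*q,.015)[:2] for q in [(113,46),(205,69),(175,227),(100,211)]]);print(P,P.mean(0))
for a,b in((3,0),(2,1)): print(np.degrees(np.arctan2(*(P[b]-P[a])[::-1])), np.linalg.norm(P[b]-P[a]))
x,y=P.mean(0)
go((x+.570)/2,(y+.304)/2,.0175,-4.8)"
```

```text
[[0.6421301  0.33685603]
 [0.63722031 0.26569267]
 [0.49857508 0.27959607]
 [0.50362254 0.34833438]] [0.57038701 0.30761979]
-4.737368005663052 0.13898236363218022
-5.726500774997799 0.13934060150076705
t 53.75 shift [ 0.565 -1.148  1.045] psi 9.2 turn 0.310 tiltvec [-0.001 -0.001  0.   ]
```

```bash
python3 -m inch '[[[0.05,-0.1,0],[0,0,0.05]],[[0.1,-0.2,0],[0,0,0.1]],[[0.15,-0.3,0],[0,0,0.15]],[[0.2,-0.4,0],[0,0,0.2]],[[0.25,-0.5,0],[0,0,0.25]],[[0.3,-0.6,0],[0,0,0.31]],[[0.4,-0.7,0],[0,0,0.31]],[[0.45,-0.8,0],[0,0,0.31]],[[0.5,-0.9,0],[0,0,0.31]],[[0.57,-1,0],[0,0,0.31]]]' >/dev/null
python3 -c "
from h import *
go(.570,.306,.0175,-5)"
```

```text
t 54.75 shift [-0.044 -0.167  1.041] psi -4.8 turn 0.004 tiltvec [ 0.  0. -0.]
```

```bash
python3 -m inch '[[[-0.02,-0.1,0],[0,0,0]],[[-0.04,-0.16,0.1],[0,0,0]],[[-0.04,-0.16,0.25],[0,0,0]],[[-0.04,-0.16,0.4],[0,0,0]],[[-0.04,-0.16,0.55],[0,0,0]],[[-0.04,-0.16,0.7],[0,0,0]],[[-0.04,-0.16,0.82],[0,0,0]],[[-0.04,-0.16,0.92],[0,0,0]],[[-0.04,-0.16,0.97],[0,0,0]],[[-0.04,-0.16,1],[0,0,0]]]'
python3 -m inch '[[[0,0,0.02],[0,0,0]],[[0,0,0.035],[0,0,0]],[[0,0,0.035],[0,0,0]],[[0,0,0.035],[0,0,0]],[[0,0,0.035],[0,0,0]],[[0,0,0.035],[0,0,0]],[[0,0,0.035],[0,0,0]],[[0,0,0.035],[0,0,0]],[[0,0,0.035],[0,0,0]],[[0,0,0.035],[0,0,0]]]'
python3 -m inch '[[[0,0,0],[0,0,0]],[[0,0,0],[0,0,0]],[[0,0,0],[0,0,0]],[[0,0,0],[0,0,0]],[[0,0,0],[0,0,0]],[[0,0,-0.15],[0,0,0]],[[0,0,-0.35],[0,0,0]],[[0,0,-0.55],[0,0,0]],[[0,0,-0.75],[0,0,0]],[[0,0,-1],[0,0,0]]]' 0.5
python3 -m inch '[[[-0.1,0,-0.1],[0,0,0]],[[-0.2,0,-0.2],[0,0,0]],[[-0.3,0,-0.3],[0,0,0]],[[-0.4,0,-0.4],[0,0,0]],[[-0.5,0,-0.5],[0,0,0]],[[-0.6,0,-0.6],[0,0,0]],[[-0.7,0,-0.7],[0,0,0]],[[-0.8,0,-0.8],[0,0,0]],[[-0.9,0,-0.9],[0,0,0]],[[-1,0,-1],[0,0,0]]]'
python3 -c "
from h import *
a=save('top','top12.png')[100:220,120:440];b=save('side','side12.png')[80:280,60:380]
c=save('wrist','w12.png')
cv2.imwrite('pics/end.png',np.vstack([np.hstack([cv2.resize(a,(400,150)),cv2.resize(c,(400,300))[:150]]),np.hstack([cv2.resize(b,(640,400)),np.zeros((400,160,3),np.uint8)])])[:,:,::-1])
print(manip.get_obs()['clock'])"
```

```text
clock: 55.75
position: [0.5702, 0.3048, 0.0206]
ee_rot: [0.999, -0.042, -0.0, 0.0]
ft_force: [0.7, -0.7, -2.8]
grip_width: 0.333
grasp_force: 69.1
clock: 56.75
position: [0.5702, 0.3047, 0.0181]
ee_rot: [0.999, -0.042, 0.0, 0.0]
ft_force: [-0.1, 0.2, -1.8]
grip_width: 0.34
grasp_force: 69.1
clock: 57.75
position: [0.5702, 0.3047, 0.0999]
ee_rot: [0.999, -0.042, 0.0, -0.0]
ft_force: [0.5, 0.0, 0.1]
grip_width: 0.5
grasp_force: 0.0
clock: 58.75
position: [0.4898, 0.3115, 0.1788]
ee_rot: [0.999, -0.042, 0.0, 0.0]
ft_force: [-0.3, -0.7, -0.2]
grip_width: 0.497
grasp_force: 0.0
58.9
```

View pics/end.png

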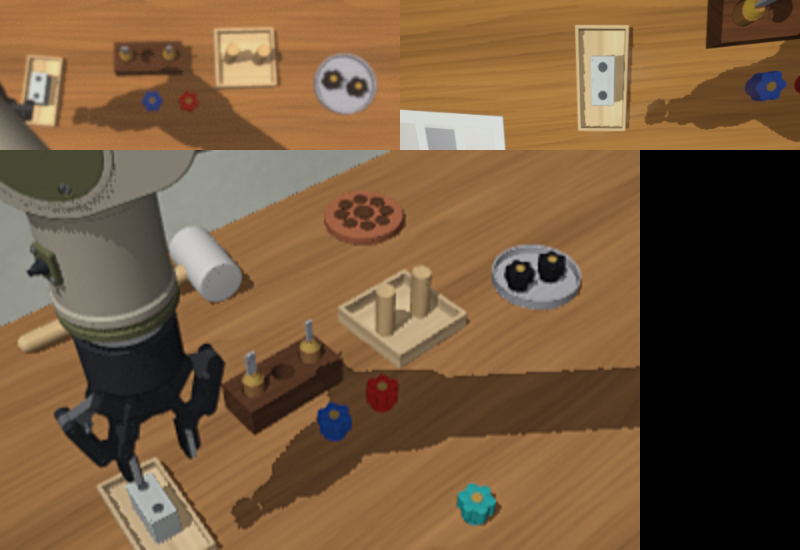

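The closing picture shows both dogs upright in the tray and both knobs lobes-up in the dish. The stop lies lengthways in the trough, the gouges are standing in the rack, and the look-alikes have not moved.

```bash
python3 -c "
from workcell import manip
print(manip.hand_in())"
```

```text
the job is handed in; nothing more can be done
None
```

The job is handed in at about 59 s of the 125 s: the final pictures show both dogs upright in the tray, both black knobs lobes up in the dish, the stop flat and lengthways in the trough, and the gouges and look-alikes left in place.

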